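# Sort solid and hollow rolling pins into drawer and tub

### The job

Three short steel rolling pins that look alike lie on the wooden board; one or two of them are solid and the rest hollow, which you can only tell by their weight as you lift them. Pull the drawer out to its stop and leave it out, lay the heavy solid pins in the drawer and the light hollow pins in the green tub, each lying flat on the bottom and none on top of another. Set the pins down rather than dropping or throwing them, and leave the other things on the counter where they stand.

Things in the scene. Friction and masses are not known exactly. Their poses are not given: they have to be found in the camera images.
- pin1_center (a point): centre of a lying rolling pin, 26 mm above what it lies on: 130 mm long along its own x; steel barrel 44 mm in diameter, 80 mm long, to be gripped across; at each end a black hexagonal collar 10 mm thick, 52 mm across flats, 60 mm across corners, then a wooden knob. Hollow about 0.19 kg, solid about 0.73 kg (within 15 %); the three look alike and the number says nothing of the kind
- pin2_center (a point): centre of a lying rolling pin, 26 mm above what it lies on: 130 mm long along its own x; steel barrel 44 mm in diameter, 80 mm long, to be gripped across; at each end a black hexagonal collar 10 mm thick, 52 mm across flats, 60 mm across corners, then a wooden knob. Hollow about 0.19 kg, solid about 0.73 kg (within 15 %); the three look alike and the number says nothing of the kind
- pin3_center (a point): centre of a lying rolling pin, 26 mm above what it lies on: 130 mm long along its own x; steel barrel 44 mm in diameter, 80 mm long, to be gripped across; at each end a black hexagonal collar 10 mm thick, 52 mm across flats, 60 mm across corners, then a wooden knob. Hollow about 0.19 kg, solid about 0.73 kg (within 15 %); the three look alike and the number says nothing of the kind
- unit_drawer0 (a joint): how far the drawer is pulled out (m): 0 shut, 0.200 at its stop; it starts nearly shut, slides stiffly with about 1 N and stays where it is left
- unit_drawer0_handle (a point): middle of the drawer's bar handle, on the bar's axis: a level bar 120 mm long (y), about 10 mm thick, 35 mm in front of the drawer's front and about 38 mm below the top of the cabinet; it moves with the drawer, which opens along this point's -x; free to pinch from above
- drawer_in (a point): point on the drawer's inner floor (its 3 mm black liner), at the middle of its front edge, against the inside of the drawer's front; from here the floor runs 238 mm along +x (into the cabinet) and 110 mm to either side (y); the walls rise about 67 mm above it. With the drawer at its stop, x from 0 to about 190 mm is uncovered, the rest is under the cabinet's top
- unit: oak drawer cabinet fixed on the counter, 283 mm deep (x), 262 mm wide (y), 114 mm high, its front facing its -x; a card terminal 33 mm high lies on top of its back half; it carries the drawer; origin on the counter below the middle of its front, from where it extends along +x
- tub_in (a point): centre of the green tub's inner floor, 5 mm above the counter; inside 230 mm along its x and 210 mm along its y; the walls are 5 mm thick and rise 75 mm above this point
- tub: open green plastic tub, fixed on the counter, 240 x 220 x 80 mm; origin at the centre of its underside
- board: wooden board fixed on the counter, 340 (x) by 290 (y) mm, 12 mm thick, the pins lie on it; origin at the centre of its underside
- sugar: squat green glass jar with a white cap, 60 mm wide, 60 mm tall, standing on the board among the pins; origin at the centre of its foot; must stay
- shaker: small glass shaker with a steel cap, 36 mm wide, 65 mm tall, standing in the middle of the board among the pins; origin at the centre of its foot; must stay
- oil: amber glass oil bottle, 60 mm wide, 200 mm tall; origin at the centre of its foot; must stay
- mug: glass mug, 76 mm wide, 100 mm tall; origin at the centre of its foot; must stay
- can: steel can with a red label, 74 mm wide, 95 mm tall; origin at the centre of its foot; must stay
- spice: amber jar with a red cap, 60 mm wide, 100 mm tall; origin at the centre of its foot; must stay
- spatula_mid (a point): spatula lying on the counter between the robot and the tub; point near its middle, 10 mm above its underside; must stay
There are look-alikes about, which are no part of the job. Leave any turquoise look-alike of the part that bears pin3_center alone.

How it is judged (in metres and radians):
At the end, for the whole second after the job is handed in: Drawer within 10 mm of its stop; each solid pin lies on the drawer's liner and each hollow pin on the tub's floor (told by the weight bearing on it: over or under 4.5 N), level within 11 degrees, centre less than 42 mm above that floor, at rest and released (value of joint unit_drawer0 above 0.19 m and ((x of pin1_center in the frame of drawer_in between 0.004 and 0.234 m and y of pin1_center in the frame of drawer_in between -0.105 and 0.105 m and z of pin1_center in the frame of drawer_in between 0.015 and 0.042 m and contact force between pin1 and unit above 4.5 N) or (x of pin1_center in the frame of tub_in between -0.115 and 0.115 m and y of pin1_center in the frame of tub_in between -0.105 and 0.105 m and z of pin1_center in the frame of tub_in between 0.015 and 0.042 m and contact force between pin1 and tub between 0.5 and 4.5 N)) and angle between pin1_center's own x axis and vertical between 1.37 and 1.77 rad and linear speed of each of pin1, pin2, pin3 below 0.02 m/s and ((x of pin2_center in the frame of drawer_in between 0.004 and 0.234 m and y of pin2_center in the frame of drawer_in between -0.105 and 0.105 m and z of pin2_center in the frame of drawer_in between 0.015 and 0.042 m and contact force between pin2 and unit above 4.5 N) or (x of pin2_center in the frame of tub_in between -0.115 and 0.115 m and y of pin2_center in the frame of tub_in between -0.105 and 0.105 m and z of pin2_center in the frame of tub_in between 0.015 and 0.042 m and contact force between pin2 and tub between 0.5 and 4.5 N)) and angle between pin2_center's own x axis and vertical between 1.37 and 1.77 rad and ((x of pin3_center in the frame of drawer_in between 0.004 and 0.234 m and y of pin3_center in the frame of drawer_in between -0.105 and 0.105 m and z of pin3_center in the frame of drawer_in between 0.015 and 0.042 m and contact force between pin3 and unit above 4.5 N) or (x of pin3_center in the frame of tub_in between -0.115 and 0.115 m and y of pin3_center in the frame of tub_in between -0.105 and 0.105 m and z of pin3_center in the frame of tub_in between 0.015 and 0.042 m and contact force between pin3 and tub between 0.5 and 4.5 N)) and angle between pin3_center's own x axis and vertical between 1.37 and 1.77 rad); the robot touches nothing.
It fails at once if another thing on the counter is moved more than 40 mm (distance of any of sugar, shaker, oil, mug, can, spice, spatula_mid from where it was at the start of the episode above 0.04 m).
It fails at once if another thing on the counter is knocked over (angle between any of sugar, shaker, oil, mug, can, spice's own z axis and vertical above 0.5 rad).
It fails at once if a pin is dropped from a height or thrown (faster than 1.5 m/s) (linear speed of any of pin1, pin2, pin3 above 1.5 m/s).
It also fails if it takes over 72 s, if anything falls off the work surface, if the arm or the gripper's body presses on something with over 40 N, if the wrist force passes 120 N, or if a joint passes its speed limit or range.

### The arm

A 6-joint arm with a two-finger parallel gripper is mounted at the origin on the work surface. World frame = base frame: x ahead of the robot, y to its left, z up, the work surface at z = 0. Lengths are in mm, angles in rad, forces in N, time in s.
With the tool pointing down it reaches from about 275 to 750 mm from the base axis. Payload 10.2 kg.
Tool frame: the origin (TCP) lies midway between the tips of the shut fingers; the grasp point (between the pads) lies 19 mm behind it; z points along the fingers, y is the direction in which the jaws open and shut (so a half turn about z gives the same grasp; the last joint's range is limited). The gripper opens to 85 mm and grips with 20 to 120 N. Pads are 22 mm wide; open, the fingers measure 114 mm over their backs; the gripper's body (76 mm by 85 mm) begins 54 mm behind the grasp point. The pads swing forward as they close: fully open they stand 13 mm farther back than shut.
Start: joints at [-1.528, 0.313, 1.498, -0, 1.331, -0.223], TCP at [137.894, -506.573, 231.294] pointing down, gripper open.
Joint ranges: [-2.94, 2.94], [-0.97, 2.17], [0.19, 2.56], [-1.23, 4.37], [0.02, 3.11], [-2.88, 2.88]. Speed limits (rad/s): [2.39, 2.39, 3.01, 3.14, 3.14, 3.14].

### API

Orientations are given as a unit quaternion [w, x, y, z].
In Python, from rig import sense, capture, finish_job, search_frame, trace gives the robot as it stands.
- The arm moves only by the tool arm_command, never from a script. Its argument "steps" is one flat list of numbers, 5 for each row, row after row: the shift along the world's x, y, z in units of 50 mm (1.0 is 50 mm), then the turn about the world's z in units of 5 degrees (1.0 is 5 degrees), then the opening in per cent of the stroke, from 0 (shut) to 100 (fully open). In form: [dx, dy, dz, twist, fingers, dx, dy, dz, twist, fingers, ...]. A call has 1 to 5 rows; each row shifts and turns the commanded pose from where the row before left it; what a row does not reach is not made up. A row lasts 1/8 s, in which the tool goes at most 62.5 mm and 10.7 degrees, less where a joint would pass 70% of its speed; a pose out of reach is approached as far as the arm can. A call is refused whole if a number of a shift passes 1 or a number of a turn 1, either way. A call with a gripper value outside its range is refused whole. The fingers move at their own pace and stop on an object; "grip_force" is the grip in N (left out, the last holds). Time passes only in rows, so rows that do not move let the fingers close. It gives the time, the measured TCP pose, the force and the opening at its end, in the units of the state.
- sense(): the state, without advancing time (a new reading comes with each control period).
- capture(name): name is "scene" or "top" or "wrist"; returns a dict with "frame" (384x512x3 uint8, blue, green, red), "fov_y" (degrees; the focal length in pixels is half the picture's height over the tangent of half this angle, whatever the lens; pixels are square), "cx", "cy" (the principal point, pixels), "extrinsics" (4x4, takes a point from world to camera coordinates). Camera axes: x right, y down, z forward; pixel columns grow to the right and rows downward; lengths in mm; the calibration is good to about 2 mm. The wrist camera is an equidistant fisheye: a pixel r from the principal point sees the ray r / f radians off the axis. A picture is of the moment at which its call begins. There is no depth.
- finish_job(): hands the job in, once; it reports no verdict.
Trained networks look in a picture, given as the dict that the camera call returned (one of the last four; its "shot" number tells which), for a name from the list of things; names that differ only in an ending like _2 or _b are one class to them, and where a whole thing is asked for, a point or a joint stands for the part that bears it (a point fixed in the world has none). Each returns a list of dicts, best first, with "score" (0 to 1); they miss things now and then, are a little off and sometimes report something else, mostly with a low value. They report only what shows in the picture. A call takes as long as a camera call. They do not tell look-alikes from the thing itself.
- search_frame(picture, target): "point" ([x, y, z] in mm, in world coordinates, good to about 4 mm: the middle of the surface that is visible of it).
- trace(picture, target): "mask" (384x512 bool, what is visible of it).
The state is a dict: "time_s": time; "joints": joint angles; "dq": joint speeds; "tau": joint torques, N m; "eef_pos": TCP position; "ee_rot": TCP orientation; "force": force on the tool from outside, world axes, zero at the start; "wrist_torque": the same for the moment, N m; "grip_width": opening from 0.0 (shut) to 1.0 (fully open).
Only numpy, scipy, OpenCV 4.12 (cv2) and the standard library are available. Lean on these libraries where they do the work, as an engineer would, in place of code of your own. Each camera call takes 0.05 s, during which the arm holds its last target. There are 200 camera calls.

## Working session

There is one attempt and no reset: what is moved stays moved. The work goes in short steps, Python scripts to look and compute and a tool call to move; the robot and the scene stay as the last step left them, time stands still between calls to the robot, and variables do not carry over. Pictures are saved under pics/ and viewed, on a budget of 14 in all, crops included, one or two more only if the job needs it, and the job is handed in when it is done.

Besides the shell and the picture viewer there is one more tool, called after "Emit:" in YAML: its name, and indented under it one key for each argument. arm_command: Moves the arm, as the interface text tells. Its arguments: {"type":"object","properties":{"steps":{"type":"array"},"grip_force":{"type":"number"}},"required":["steps"]}

```bash
mkdir -p pics; ls; cat > h.py <<'E'
import numpy as np,cv2
from rig import *
def find(names,cam):
    p=capture(cam)
    for n in names:
        try: print(cam,n,[(np.round(d["point"]).tolist(),round(d["score"],2)) for d in search_frame(p,n)[:5]])
        except Exception as e: print(n,e)
    return p
def proj(p,X):
    E=np.array(p["extrinsics"]);c=E[:3,:3]@np.array(X)+E[:3,3];f=192/np.tan(np.radians(p["fov_y"]/2))
    return c[:2]/c[2]*f+[p["cx"],p["cy"]]
def back(p,uv,z):
    E=np.array(p["extrinsics"]);f=192/np.tan(np.radians(p["fov_y"]/2))
    d=E[:3,:3].T@np.array([(uv[0]-p["cx"])/f,(uv[1]-p["cy"])/f,1]);o=-E[:3,:3].T@E[:3,3]
    return o+d*(z-o[2])/d[2]
E
python3 - <<'E'
from h import *
s=sense();print(s["time_s"],s["force"],s["ee_rot"],s["eef_pos"])
N=["pin1_center","unit_drawer0_handle","unit","tub","board","sugar","shaker","oil","mug","can","spice","spatula_mid","drawer_in","tub_in"]
a=find(N,"top");cv2.imwrite("pics/top.png",a["frame"])
b=find(N[:3],"scene");cv2.imwrite("pics/scene.png",b["frame"])
for i,d in enumerate(trace(a,"pin1_center")):
    m=d["mask"];ys,xs=np.nonzero(m);P=np.array([back(a,(x,y),38)[:2] for x,y in zip(xs,ys)])
    c=P.mean(0);w,v=np.linalg.eigh(np.cov((P-c).T));print(d["score"],len(xs),xs.mean(),ys.mean(),c,np.degrees(np.arctan2(v[1,1],v[0,1])),np.sqrt(w),a["frame"][m].mean(0))
E
```

```text
pics
0.0 [ 0.20702124  0.99404236 -0.26772827] [-6.46574281e-04  9.91181399e-01  1.32510426e-01  5.16201550e-05] [ 137.89553272 -506.30093616  230.73879056]
top pin1_center [([634.0, 26.0, 54.0], 0.76)]
top unit_drawer0_handle [([607.0, 327.0, 80.0], 0.86)]
top unit [([733.0, 313.0, 115.0], 0.77)]
top tub [([495.0, -404.0, 5.0], 0.88)]
top board [([540.0, -47.0, 13.0], 0.57)]
top sugar [([612.0, -122.0, 72.0], 0.78)]
top shaker [([610.0, -125.0, 73.0], 0.48)]
top oil [([724.0, -242.0, 126.0], 0.78), ([462.0, -113.0, 57.0], 0.75), ([736.0, 313.0, 114.0], 0.57)]
top mug [([284.0, -336.0, 19.0], 0.69), ([782.0, 63.0, 55.0], 0.62)]
top can [([769.0, -123.0, 96.0], 0.79), ([608.0, 324.0, 74.0], 0.56), ([284.0, -336.0, 19.0], 0.21)]
top spice [([691.0, -328.0, 102.0], 0.71), ([460.0, -116.0, 58.0], 0.65)]
top spatula_mid [([282.0, -337.0, 17.0], 0.55), ([783.0, 61.0, 57.0], 0.43)]
top drawer_in [([605.0, 323.0, 76.0], 0.57), ([608.0, -122.0, 72.0], 0.39), ([637.0, 28.0, 56.0], 0.16)]
top tub_in [([492.0, -403.0, 3.0], 0.93), ([731.0, 311.0, 114.0], 0.65)]
scene pin1_center [([648.0, 51.0, 54.0], 0.84)]
scene unit_drawer0_handle [([714.0, -331.0, 100.0], 0.54)]
scene unit [([784.0, 361.0, 112.0], 0.79)]
0.91 475 192.7642105263158 159.90526315789472 [638.08616951  27.26019491] 59.66428835090773 [13.92704472 34.23423696] [147.01473684 154.02315789 159.53894737]
```

View pics/top.png

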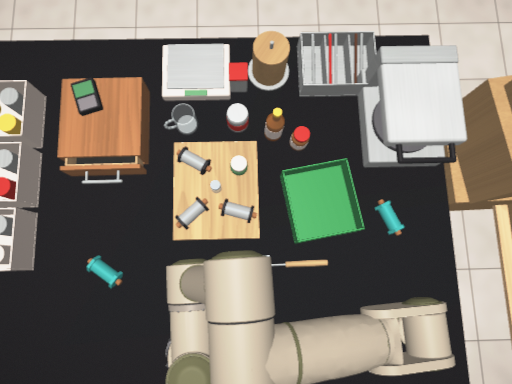

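View pics/scene.png

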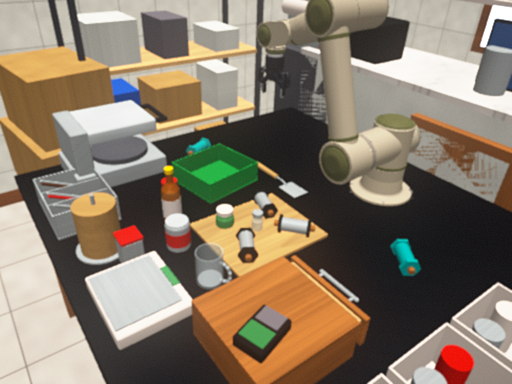

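The top view shows the three pins on the board near (194,160), (192,213) and (238,211). The shaker is at (216,186), the sugar jar at (239,164), the drawer handle at (102,181) and the tub at (322,200). The turquoise look-alikes are at (105,271) and (389,217). I'll zoom in.

```bash
python3 - <<'E'
from h import *
a=capture("top");f=a["frame"][65:250,50:275]
cv2.imwrite("pics/crop.png",cv2.resize(f,None,fx=3.5,fy=3.2432,interpolation=cv2.INTER_CUBIC) if 0 else cv2.resize(f,None,fx=3.2,fy=3.2,interpolation=cv2.INTER_CUBIC))
for n,uv,z in [("hL",(83,183),76),("hR",(122,181),76),("pA",(194,160),38),("pB",(192,213),38),("pC",(238,211),38),("tubc",(322,200),5),("shaker",(215.5,186),77)]: print(n,back(a,uv,z).round())
E
```

```text
hL [558. 378.  76.]
hR [561. 252.  76.]
pA [638.  23.  38.]
pB [456.  30.  38.]
pC [ 459. -123.   38.]
tubc [ 495. -412.    5.]
shaker [538. -52.  77.]
```

View pics/crop.png

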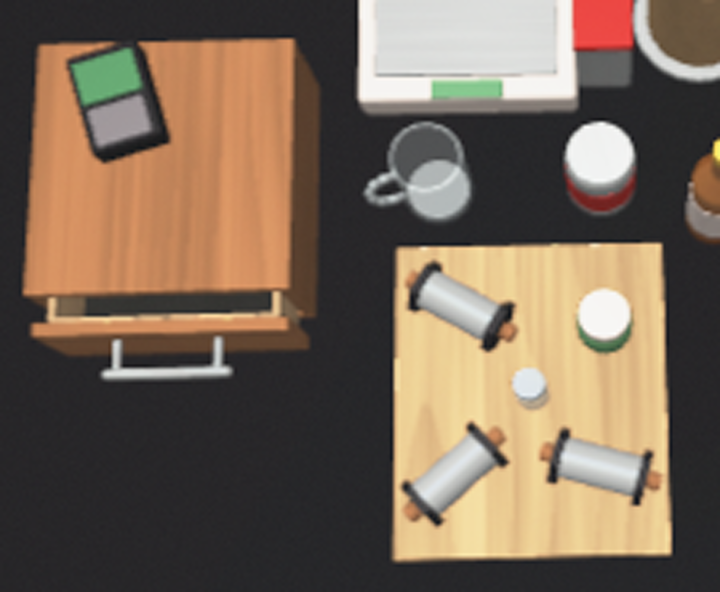

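Emit:
arm_command:
  steps: [0.85,0.7,0,1,100,0.85,0.7,0,1,100,0.85,0.7,0,1,100,0.85,0.7,0,1,100,0.85,0.7,0,1,100]

```text
time_s: 1.68
eef_pos: [351.6, -330.3, 231.5]
ee_rot: [0.0, 0.939, 0.345, 0.0]
force: [0.6, -0.6, -0.3]
grip_width: 0.998
```

Emit:
arm_command:
  steps: [0.85,0.7,0,1,50,0,1,0,1,28,0,1,0,1,28,0,1,0,1,28,0,1,0,1,28]

```text
time_s: 2.3
eef_pos: [392.7, -95.1, 231.4]
ee_rot: [0.0, 0.842, 0.54, 0.0]
force: [1.0, -0.1, 0.3]
grip_width: 0.277
```

Emit:
arm_command:
  steps: [0,1,0,1,28,0,1,0,1,28,0.5,0.95,0,1,28,0.5,0.95,0,1,28,0.5,0.95,0,1,28]

```text
time_s: 2.92
eef_pos: [468.5, 147.8, 231.5]
ee_rot: [0.0, 0.705, 0.71, 0.0]
force: [0.8, -0.8, -0.3]
grip_width: 0.283
```

Emit:
arm_command:
  steps: [0.5,0.95,0,0,28,0.5,0.95,-0.2,0,28,0.5,0.95,-0.2,0,28,0.34,0.54,-0.2,0,28,0,0,0,0,28]

```text
time_s: 3.55
eef_pos: [559.8, 316.7, 199.5]
ee_rot: [-0.001, 0.705, 0.709, -0.001]
force: [0.4, -0.5, 0.5]
grip_width: 0.281
```

```bash
cat >> h.py <<'E'
def fish_back(p,uv,z):
    E=np.array(p["extrinsics"]);f=192/np.tan(np.radians(p["fov_y"]/2))
    d=np.array(uv,float)-[p["cx"],p["cy"]];r=np.hypot(*d);t=r/f
    c=np.array([*(np.sin(t)*d/max(r,1e-9)),np.cos(t)]);c=E[:3,:3].T@c;o=-E[:3,:3].T@E[:3,3]
    return o+c*(z-o[2])/c[2]
def fish_proj(p,X):
    E=np.array(p["extrinsics"]);c=E[:3,:3]@np.array(X,float)+E[:3,3];f=192/np.tan(np.radians(p["fov_y"]/2))
    h=np.hypot(c[0],c[1]);t=np.arctan2(h,c[2]);return c[:2]/h*t*f+[p["cx"],p["cy"]]
def pins(p,z=38,name="pin1_center"):
    fb=fish_back if p["fish"] else back
    for d in trace(p,name):
        m=d["mask"];ys,xs=np.nonzero(m);P=np.array([fb(p,(x,y),z)[:2] for x,y in zip(xs,ys)])
        c=P.mean(0);w,v=np.linalg.eigh(np.cov((P-c).T));r=cv2.minAreaRect(P.astype(np.float32))
        print(round(d["score"],2),len(xs),(round(xs.mean()),round(ys.mean())),c.round(),"ang",round(np.degrees(np.arctan2(v[1,1],v[0,1])),1),np.sqrt(w).round(1),"rect",np.round(r[0]),np.round(r[1]),round(r[2],1))
def st():
    s=sense();q=s["ee_rot"];print("t",round(s["time_s"],2),"pos",np.round(s["eef_pos"],1),"yyaw",round(np.degrees(2*np.arctan2(q[2],q[1]))-90,1),"F",np.round(s["force"],1),"grip",round(s["grip_width"],3),"q6",round(s["joints"][5],2))
E
python3 - <<'E'
from h import *
st();p=capture("wrist");p["fish"]=1;cv2.imwrite("pics/w1.png",p["frame"])
pins(p,76,"unit_drawer0_handle");print(fish_proj(p,(560,316,76)),p["fov_y"])
E
```

```text
t 3.55 pos [559.8 316.7 199.5] yyaw 0.3 F [ 0.4 -0.5  0.5] grip 0.281 q6 0.33
0.62 13492 (314, 150) [610. 347.] ang 89.4 [23.6 54.6] rect [601. 340.] [ 90. 227.] 0.9
[259.01508479 184.06181041] 65.70646984690485
```

View pics/w1.png

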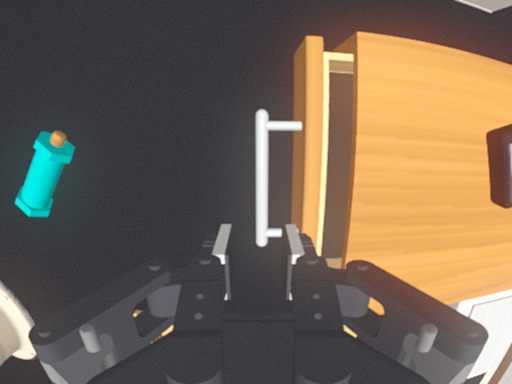

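The wrist view puts the bar at u≈262, v 112–245, about 3 mm from my estimate. Next I descend, pinch it and pull.

Emit:
arm_command:
  steps: [0.05,0.1,-0.8,0,28,0,0,-1,0,28,0,0,-0.8,0,28,0,0,-0.25,0,28,0,0,0,0,0]
  grip_force: 50

```text
time_s: 4.28
eef_pos: [562.9, 319.9, 59.9]
ee_rot: [0.0, 0.706, 0.708, 0.0]
force: [1.3, -0.0, -11.9]
grip_width: 0.105
```

Emit:
arm_command:
  steps: [0,0,0,0,0,0,0,0,0,0,-0.3,0,0,0,0,-0.6,0,0,0,0,-0.6,0,0,0,0]

```text
time_s: 4.9
eef_pos: [487.4, 319.4, 59.7]
ee_rot: [0.001, 0.706, 0.708, 0.0]
force: [2.8, -8.0, -0.1]
grip_width: 0.106
```

Emit:
arm_command:
  steps: [-0.6,0,0,0,0,-0.6,0,0,0,0,-0.5,0,0,0,0,-0.1,0,0,0,0,-0.1,0,0,0,0]

```text
time_s: 5.52
eef_pos: [392.5, 318.7, 59.7]
ee_rot: [0.001, 0.705, 0.709, -0.001]
force: [0.5, -16.6, 4.1]
grip_width: 0.104
```

Emit:
arm_command:
  steps: [-0.1,0,0,0,0,-0.1,0,0,0,0]

```text
time_s: 5.78
eef_pos: [387.3, 318.8, 59.9]
ee_rot: [0.005, 0.705, 0.709, 0.004]
force: [39.5, -20.2, -25.3]
grip_width: 0.109
```

Emit:
arm_command:
  steps: [0.1,0,0,0,28,0,0,0,0,28,0,0,0.6,0,28,0,0,1,0,28,0,0,1,0,28]

```text
time_s: 6.4
eef_pos: [386.8, 320.7, 190.7]
ee_rot: [-0.0, 0.706, 0.709, 0.0]
force: [0.7, 0.8, 0.2]
grip_width: 0.281
```

Emit:
arm_command:
  steps: [0.23,-0.96,0.2,1,80,0.23,-0.96,0,1,80,0.23,-0.96,0,1,80,0.23,-0.96,0,1,80,0.23,-0.96,0,1,80]

```text
time_s: 7.02
eef_pos: [445.0, 79.4, 199.4]
ee_rot: [0.0, 0.534, 0.845, 0.001]
force: [0.3, -0.4, 0.1]
grip_width: 0.797
```

Emit:
arm_command:
  steps: [0.2,-0.96,0,1,80,0,0,0,1,80,0,0,0,1,80,0,0,0,0,80]

```text
time_s: 7.52
eef_pos: [454.9, 32.7, 199.2]
ee_rot: [0.0, 0.421, 0.907, 0.0]
force: [-0.1, -0.2, 0.2]
grip_width: 0.8
```

```bash
python3 - <<'E'
from h import *
st();p=capture("wrist");p["fish"]=1;cv2.imwrite("pics/w2.png",p["frame"])
pins(p,45)
for X in [(456,30,38),(638,23,38),(459,-123,38)]: print(fish_proj(p,X))
E
```

```text
t 7.53 pos [454.9  32.7 199.2] yyaw 40.2 F [-0.1 -0.2  0.2] grip 0.8 q6 -0.89
0.66 1133 (380, 263) [636.  47.] ang 61.6 [12.4 38.7] rect [626.  31.] [128.  53.] 56.8
[257.63856403 177.79943105]
[365.96089656 275.04230792]
[178.0404908  274.33144117]
```

View pics/w2.png

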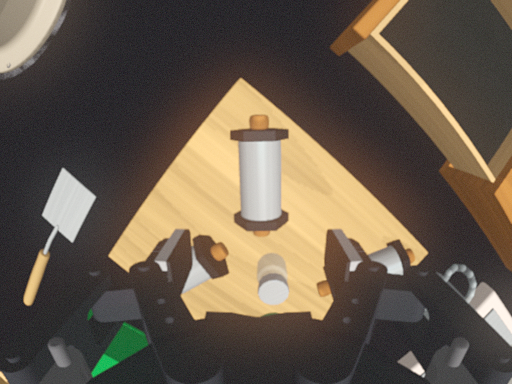

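Emit:
arm_command:
  steps: [0.05,-0.02,-1,0,80,0,0,-1,0,80,0,0,-1,0,80,0,0,-0.54,0,80,0,0,0,0,40]
  grip_force: 80

```text
time_s: 8.25
eef_pos: [456.4, 31.8, 20.7]
ee_rot: [-0.002, 0.421, 0.907, -0.0]
force: [0.2, -0.2, 0.4]
grip_width: 0.601
```

Emit:
arm_command:
  steps: [0,0,0,0,40,0,0,0,0,40,0,0,0.3,0,40,0,0,0.8,0,40,0,0,0.8,0,40]

```text
time_s: 8.88
eef_pos: [457.1, 31.5, 119.0]
ee_rot: [0.0, 0.421, 0.907, 0.0]
force: [0.6, 0.4, -6.5]
grip_width: 0.496
```

Emit:
arm_command:
  steps: [0,0,1,0,40,0,0,0.8,0,40,0,0,0,0,40,0,0,0,0,40]

```text
time_s: 9.38
eef_pos: [456.4, 31.6, 205.5]
ee_rot: [-0.001, 0.421, 0.907, -0.0]
force: [-0.1, 0.5, -7.6]
grip_width: 0.498
```

```bash
python3 - <<'E'
from h import *
st();p=capture("top");cv2.imwrite("pics/top2.png",cv2.resize(p["frame"][60:260,40:290],None,fx=3,fy=3,interpolation=cv2.INTER_CUBIC))
find(["tub_in","drawer_in"],"top")
E
```

```text
t 9.38 pos [456.4  31.6 205.5] yyaw 40.2 F [-0.1  0.5 -7.6] grip 0.498 q6 -0.89
top tub_in [([493.0, -400.0, 6.0], 0.91), ([785.0, 61.0, 53.0], 0.28)]
top drawer_in [([543.0, 351.0, 23.0], 0.85)]
```

View pics/top2.png

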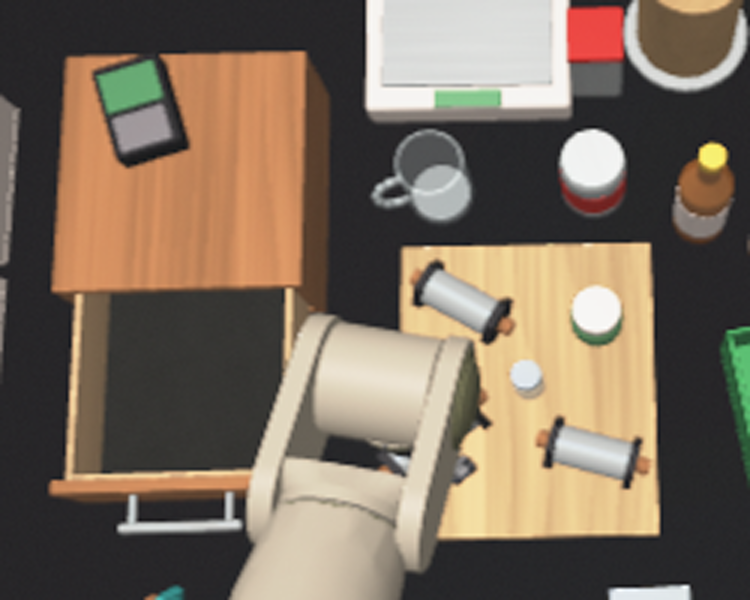

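B weighs 7.6 N, so it is solid. The drawer is out, and its interior is visible in the crop at u 105–285, v 290–475. Next I locate the interior in world coordinates.

```bash
python3 - <<'E'
from h import *
p=capture("top")
c=lambda u,v:(40+u/3,60+v/3)
for n,uv,z in [("front inner lip L",c(105,473),90),("lip R",c(285,470),90),("floor R back",c(284,295),25),("wall R front floor",c(270,470),25),("floor L back",c(107,295),25),("cab edge",c(55,290),114),("cab edge R",c(302,287),114),("handleL",c(120,527),76),("handleR",c(240,524),76)]: print(n,back(p,uv,z).round())
m=trace(p,"tub");ys,xs=np.nonzero(m[0]["mask"])
P=np.array([back(p,q,80)[:2] for q in zip(xs,ys)],np.float32);print("tub rim",cv2.minAreaRect(P))
E
```

```text
front inner lip L [443. 392.  90.]
lip R [442. 203.  90.]
floor R back [651. 227.  25.]
wall R front floor [451. 237.  25.]
floor L back [656. 428.  25.]
cab edge [637. 445. 114.]
cab edge R [635. 184. 114.]
handleL [387. 379.  76.]
handleR [387. 253.  76.]
tub rim ((485.4993896484375, -390.7742614746094), (242.91018676757812, 231.92935180664062), 9.745294570922852)
```

Emit:
arm_command:
  steps: [0.226,0.957,0,1,40,0.226,0.957,0,1,40,0.226,0.957,0,1,40,0.226,0.957,0,1,40,0.226,0.957,0,1,40]

```text
time_s: 10.3
eef_pos: [514.0, 272.3, 206.1]
ee_rot: [-0.0, 0.213, 0.977, -0.0]
force: [1.1, -0.5, -6.3]
grip_width: 0.497
```

Emit:
arm_command:
  steps: [0.226,0.957,0,1,40,0.226,0.957,0,1,40,0,0,0,1,40,0,0,0,1,40,0,0,-0.4,1,40]

```text
time_s: 10.92
eef_pos: [537.0, 366.8, 187.0]
ee_rot: [0.001, -0.004, 1.0, 0.0]
force: [-0.1, 0.0, -7.2]
grip_width: 0.497
```

```bash
python3 - <<'E'
from h import *
st();p=capture("wrist");p["fish"]=1;cv2.imwrite("pics/w3.png",p["frame"])
for X in [(440,316,25),(440,426,25),(440,206,25),(535,366,51)]: print(fish_proj(p,X))
E
```

```text
t 10.93 pos [537.  366.8 187. ] yyaw 90.4 F [-0.1  0.  -7.2] grip 0.497 q6 -1.16
[208.81706267  82.09810026]
[317.05798017  83.23896155]
[111.4738677   89.19948503]
[257.59075734 178.97223239]
```

View pics/w3.png

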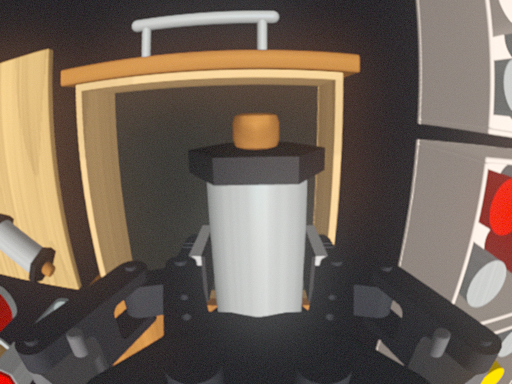

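The predicted drawer corners match the picture to within about 5 px, so I'll lower the pin.

Emit:
arm_command:
  steps: [0,0,-0.8,0,40,0,0,-1,0,40,0,0,-0.8,0,40,0,0,-0.2,0,40,0,0,0,0,40]

```text
time_s: 11.6
eef_pos: [536.9, 366.5, 47.4]
ee_rot: [0.0, -0.002, 1.0, 0.0]
force: [-0.4, -0.8, -6.5]
grip_width: 0.497
```

Emit:
arm_command:
  steps: [0,0,-0.12,0,40,0,0,0,0,40]

```text
time_s: 11.85
eef_pos: [536.7, 366.5, 41.5]
ee_rot: [0.0, -0.002, 1.0, 0.0]
force: [-0.1, 0.8, -7.1]
grip_width: 0.499
```

Emit:
arm_command:
  steps: [0,0,-0.1,0,40,0,0,0,0,40]

```text
time_s: 12.1
eef_pos: [536.5, 366.4, 35.8]
ee_rot: [0.0, -0.002, 1.0, 0.0]
force: [0.6, 0.1, -6.7]
grip_width: 0.492
```

Emit:
arm_command:
  steps: [0,0,-0.05,0,40,0,0,0,0,40]

```text
time_s: 12.35
eef_pos: [538.0, 366.5, 35.5]
ee_rot: [0.002, -0.002, 1.0, 0.0]
force: [0.7, -3.1, 5.9]
grip_width: 0.493
```

Emit:
arm_command:
  steps: [0,0,-0.05,0,40,0,0,0,0,40]

```text
time_s: 12.6
eef_pos: [539.5, 366.5, 35.5]
ee_rot: [0.004, -0.002, 1.0, 0.001]
force: [1.4, -6.0, 18.5]
grip_width: 0.494
```

Emit:
arm_command:
  steps: [0,0,0.09,0,40,0,0,0,0,62,0,0,0,0,62,0,0,0.5,0,62,0,0,1,0,62]

```text
time_s: 13.22
eef_pos: [535.5, 366.0, 109.3]
ee_rot: [-0.002, -0.002, 1.0, -0.001]
force: [0.8, -0.1, -0.4]
grip_width: 0.621
```

Emit:
arm_command:
  steps: [0,0,1,0,80,0,0,0.8,1,80,0.29,-0.98,0,1,80,0.29,-0.98,0,1,80,0.29,-0.98,0,1,80]

```text
time_s: 13.85
eef_pos: [580.3, 218.0, 200.4]
ee_rot: [0.0, -0.177, 0.984, 0.0]
force: [1.0, 0.6, 0.7]
grip_width: 0.8
```

Emit:
arm_command:
  steps: [0.29,-0.98,0,1,80,0.29,-0.98,0,1,80,0.29,-0.98,0,1,80,0.29,-0.98,0,1,80,0,0,0,1,80]

```text
time_s: 14.48
eef_pos: [638.7, 19.9, 199.9]
ee_rot: [-0.0, -0.384, 0.923, -0.0]
force: [-1.3, 1.1, -0.1]
grip_width: 0.799
```

Emit:
arm_command:
  steps: [0,0,0,1,80,0,0,0,1,80,0,0,0,1,80,0,0,0,0,80]

```text
time_s: 14.98
eef_pos: [638.0, 23.5, 200.2]
ee_rot: [0.0, -0.501, 0.865, 0.0]
force: [0.2, 0.5, 0.0]
grip_width: 0.801
```

```bash
python3 - <<'E'
from h import *
st();p=capture("wrist");p["fish"]=1;cv2.imwrite("pics/w4.png",p["frame"])
for X in [(638,23,38)]: print(fish_proj(p,X))
E
```

```text
t 14.97 pos [638.   23.5 200.2] yyaw 150.2 F [0.2 0.5 0. ] grip 0.801 q6 -2.77
[257.59243469 175.16083072]
```

View pics/w4.png

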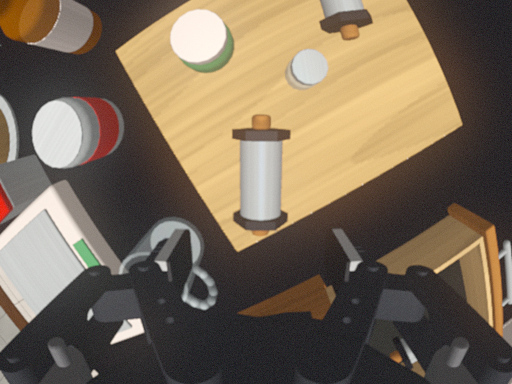

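Pin A is centred at (261,176), with the mug well clear of the fingers. I'll grasp it.

Emit:
arm_command:
  steps: [-0.04,0.02,-1,0,80,0,0,-1,0,80,0,0,-1,0,80,0,0,-0.57,0,80,0,0,0,0,40]

```text
time_s: 15.65
eef_pos: [634.9, 24.5, 19.9]
ee_rot: [-0.002, -0.501, 0.865, 0.001]
force: [0.0, -0.5, 1.7]
grip_width: 0.607
```

Emit:
arm_command:
  steps: [0,0,0,0,40,0,0,0,0,40,0,0,0.3,0,40,0,0,0.8,0,40,0,0,0.8,0,40]

```text
time_s: 16.27
eef_pos: [636.1, 24.4, 119.5]
ee_rot: [0.001, -0.502, 0.865, -0.0]
force: [0.4, 0.0, -2.3]
grip_width: 0.496
```

Emit:
arm_command:
  steps: [0,0,1,0,40,0,0,0.8,0,40,0,0,0,0,40,0,0,0,0,40]

```text
time_s: 16.77
eef_pos: [635.5, 24.4, 206.3]
ee_rot: [-0.0, -0.502, 0.865, 0.0]
force: [0.1, 0.3, -1.4]
grip_width: 0.496
```

A weighs about 1.6 N, so it is hollow and goes in the tub.

Emit:
arm_command:
  steps: [0,0,0,-1,40,-0.5,-0.9,0,-1,40,-0.5,-0.9,0,-1,40,-0.5,-0.9,0,-1,40,-0.5,-0.9,0,-1,40]

```text
time_s: 17.4
eef_pos: [534.5, -156.6, 205.4]
ee_rot: [-0.001, -0.301, 0.954, 0.001]
force: [0.1, 0.1, -1.9]
grip_width: 0.497
```

Emit:
arm_command:
  steps: [-0.5,-0.9,0,-1,40,-0.5,-0.9,0,-1,40,0.09,-0.95,0,-1,40,0.09,-0.95,0,-1,40,0.09,-0.95,0,-0.6,40]

```text
time_s: 18.02
eef_pos: [499.0, -389.3, 205.3]
ee_rot: [-0.001, -0.105, 0.994, 0.001]
force: [0.8, 0.2, -1.4]
grip_width: 0.498
```

Emit:
arm_command:
  steps: [0.09,-0.95,-0.2,0,40,0,0,0,0,40]

```text
time_s: 18.27
eef_pos: [502.6, -437.7, 192.9]
ee_rot: [-0.002, -0.105, 0.994, 0.002]
force: [0.7, 1.1, -1.9]
grip_width: 0.498
```

```bash
python3 - <<'E'
from h import *
st();p=capture("wrist");p["fish"]=1;cv2.imwrite("pics/w5.png",p["frame"])
print([(d["score"],d["point"]) for d in search_frame(p,"tub_in")])
E
```

```text
t 18.27 pos [ 502.6 -437.7  192.9] yyaw 102.0 F [ 0.7  1.1 -1.9] grip 0.498 q6 -2.67
[(0.62, [436.7, -362.5, 3.1])]
```

View pics/w5.png

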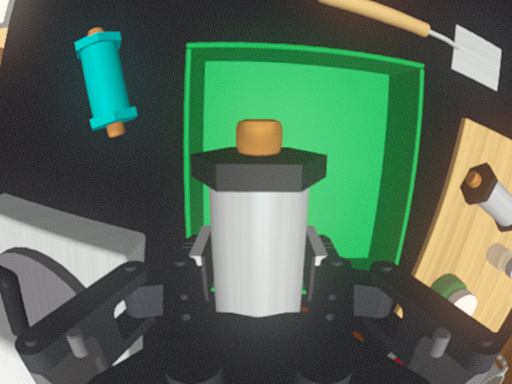

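```bash
python3 - <<'E'
from h import *
p=capture("wrist")
A=fish_back(p,(205,62),5);B=fish_back(p,(391,73),5);C=fish_back(p,(371,258),5);print(A,B,C,np.linalg.norm(A-B),np.linalg.norm(C-B))
y=(B-A)[:2];yaw=np.degrees(np.arctan2(y[1],y[0]));print("y yaw",yaw,"x yaw",np.degrees(np.arctan2(*(C-B)[1::-1])))
x=np.array([np.sin(np.radians(yaw)),-np.cos(np.radians(yaw))]);c=(A+B)[:2]/2+115*x;print("centre",c)
E
```

```text
[ 394.63376839 -518.53444744    5.        ] [ 353.68629821 -306.89582172    5.        ] [ 586.1912955  -263.20254764    5.        ] 215.56345518620927 236.57488447368794
y yaw 100.95018893947618 x yaw 10.643123005375031
centre [ 487.06619328 -390.87024873]
```

Emit:
arm_command:
  steps: [0,0,-1,0,40,0,0,-1,0,40,0,0,-1,0,40,0,0,-0.4,0,40,0,0,0,0,40]

```text
time_s: 19.05
eef_pos: [504.2, -435.0, 26.9]
ee_rot: [-0.0, -0.107, 0.994, 0.0]
force: [-1.3, -0.4, -1.0]
grip_width: 0.497
```

Emit:
arm_command:
  steps: [0,0,-0.12,0,40,0,0,0,0,40]

```text
time_s: 19.3
eef_pos: [504.4, -436.0, 21.9]
ee_rot: [0.0, -0.107, 0.994, -0.001]
force: [0.2, 0.6, -0.7]
grip_width: 0.499
```

Emit:
arm_command:
  steps: [0,0,-0.05,0,40,0,0,0,0,40]

```text
time_s: 19.55
eef_pos: [504.0, -435.6, 18.4]
ee_rot: [0.0, -0.106, 0.994, -0.0]
force: [0.7, 0.7, -1.7]
grip_width: 0.498
```

Emit:
arm_command:
  steps: [0,0,-0.06,0,40,0,0,0,0,40]

```text
time_s: 19.8
eef_pos: [504.1, -435.8, 15.4]
ee_rot: [0.0, -0.106, 0.994, -0.0]
force: [0.2, -1.1, -0.5]
grip_width: 0.495
```

Emit:
arm_command:
  steps: [0,0,-0.04,0,40,0,0,0,0,40]

```text
time_s: 20.05
eef_pos: [504.1, -435.8, 15.3]
ee_rot: [0.0, -0.107, 0.994, -0.0]
force: [-4.8, 4.6, 13.9]
grip_width: 0.498
```

Emit:
arm_command:
  steps: [0,0,0.05,0,40,0,0,0,0,62,0,0,0,0,62,0,0,0.5,0,62,0,0,1,0,62]

```text
time_s: 20.68
eef_pos: [503.3, -434.8, 89.6]
ee_rot: [-0.001, -0.106, 0.994, 0.002]
force: [-0.1, -1.7, 0.6]
grip_width: 0.615
```

Emit:
arm_command:
  steps: [0,0,1,0,80,0,0,1,-1,80,-0.13,0.89,0.2,-1,80,-0.13,0.89,0,-1,80,-0.13,0.89,0,-1,80]

```text
time_s: 21.3
eef_pos: [484.1, -300.8, 200.8]
ee_rot: [0.0, 0.069, 0.998, -0.0]
force: [1.0, -0.1, -0.0]
grip_width: 0.796
```

Emit:
arm_command:
  steps: [-0.13,0.89,0,-1,80,-0.13,0.89,0,-1,80,-0.13,0.89,0,-1,80,-0.13,0.92,0,-1,80,0,0,0,-1,80]

```text
time_s: 21.92
eef_pos: [458.2, -120.2, 201.1]
ee_rot: [0.0, 0.282, 0.959, 0.0]
force: [0.5, -0.3, 0.3]
grip_width: 0.801
```

Emit:
arm_command:
  steps: [0,0,0,-1,80,0,0,0,-1,80,0,0,0,-1,80,0,0,0,-1,80,0,0,0,-1,80]

```text
time_s: 22.55
eef_pos: [458.5, -122.6, 200.8]
ee_rot: [0.0, 0.484, 0.875, 0.0]
force: [-0.2, -0.2, -0.5]
grip_width: 0.802
```

Emit:
arm_command:
  steps: [0,0,0,-1,80,0,0,0,-1,80,0,0,0,-1,80,0,0,0,-1,80,0,0,0,-1,80]

```text
time_s: 23.18
eef_pos: [458.5, -122.6, 200.8]
ee_rot: [0.0, 0.662, 0.749, 0.0]
force: [0.3, 0.2, 0.2]
grip_width: 0.797
```

Emit:
arm_command:
  steps: [0,0,0,-1,80,0,0,0,-1,80,0,0,0,-1,80,0,0,0,-1,80,0,0,0,0,80]

```text
time_s: 23.8
eef_pos: [458.5, -122.6, 200.8]
ee_rot: [0.0, 0.781, 0.624, 0.0]
force: [0.4, -0.6, 0.1]
grip_width: 0.805
```

```bash
python3 - <<'E'
from h import *
st();p=capture("wrist");p["fish"]=1;cv2.imwrite("pics/w6.png",p["frame"])
print(fish_proj(p,(459,-123,38)))
E
```

```text
t 23.8 pos [ 458.5 -122.6  200.8] yyaw -12.7 F [ 0.4 -0.6  0.1] grip 0.805 q6 -0.29
[258.82085912 174.59120358]
```

View pics/w6.png

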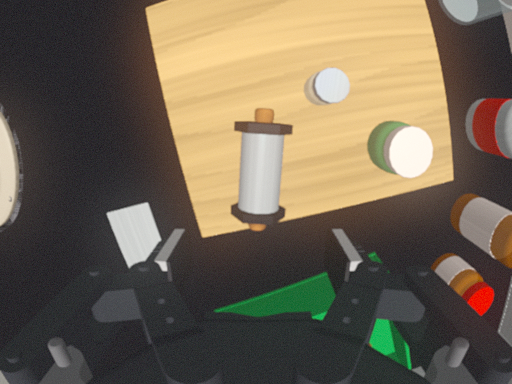

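Emit:
arm_command:
  steps: [0.04,0.05,-1,-0.6,80,0,0,-1,0,80,0,0,-1,0,80,0,0,-0.57,0,80,0,0,0,0,40]

```text
time_s: 24.48
eef_pos: [459.6, -119.7, 21.0]
ee_rot: [-0.002, 0.797, 0.604, -0.001]
force: [-0.6, -0.3, 0.6]
grip_width: 0.601
```

Emit:
arm_command:
  steps: [0,0,0,0,40,0,0,0,0,40,0,0,0.3,0,40,0,0,0.8,0,40,0,0,0.8,0,40]

```text
time_s: 25.1
eef_pos: [460.5, -120.1, 119.7]
ee_rot: [0.0, 0.797, 0.603, 0.0]
force: [1.6, -0.6, -1.1]
grip_width: 0.497
```

Emit:
arm_command:
  steps: [0,0,1,0,40,0,0,0.8,0,40,0,0,0,0,40,0,0,0,0,40]

```text
time_s: 25.6
eef_pos: [460.0, -119.9, 207.0]
ee_rot: [-0.0, 0.797, 0.603, -0.0]
force: [0.0, -0.1, -1.4]
grip_width: 0.495
```

C weighs about 1.4 N, so it is hollow too and goes on the near side of the tub.

Emit:
arm_command:
  steps: [0.07,-0.88,0,-1,40,0.07,-0.88,0,-1,40,0.07,-0.88,0,-1,40,0.07,-0.88,0,-1,40,0.07,-0.88,0,-1,40]

```text
time_s: 26.22
eef_pos: [477.5, -341.1, 205.7]
ee_rot: [-0.001, 0.91, 0.415, -0.0]
force: [0.2, -0.1, -1.1]
grip_width: 0.493
```

Emit:
arm_command:
  steps: [0,0,0,-1,40,0,0,0,-1,40,0,0,0,-1,40,0,0,0,-1,40,0,0,0,-1,40]

```text
time_s: 26.85
eef_pos: [477.5, -339.7, 205.7]
ee_rot: [-0.001, 0.978, 0.208, -0.001]
force: [-0.4, 1.1, -1.4]
grip_width: 0.496
```

Emit:
arm_command:
  steps: [0,0,0,-1,40,0,0,0,-1,40,0,0,0,-0.7,40,0,0,0,0,40]

```text
time_s: 27.35
eef_pos: [477.6, -339.7, 206.0]
ee_rot: [-0.001, 0.996, 0.094, -0.001]
force: [-0.6, -0.2, -3.5]
grip_width: 0.497
```

```bash
python3 - <<'E'
from h import *
st();p=capture("wrist");cv2.imwrite("pics/w7.png",p["frame"])
E
```

```text
t 27.35 pos [ 477.6 -339.7  206. ] yyaw -79.2 F [-0.6 -0.2 -3.5] grip 0.497 q6 0.56
```

View pics/w7.png

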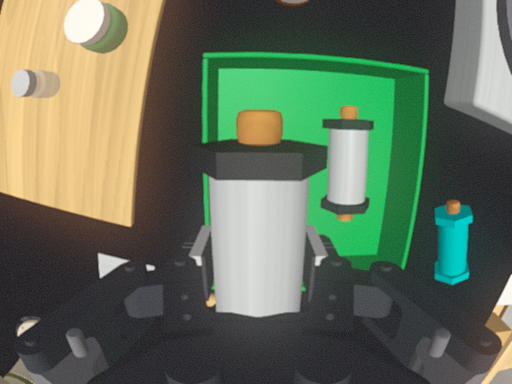

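Pin A lies flat in the tub at (347,163), and the target spot at (257,175) is free. I'll shift 6 mm away from the near wall and lower the pin.

Emit:
arm_command:
  steps: [0.02,-0.12,-1,0,40,0,0,-1,0,40,0,0,-1,0,40,0,0,-0.65,0,40,0,0,0,0,40]

```text
time_s: 28.02
eef_pos: [478.6, -347.2, 23.0]
ee_rot: [0.0, 0.996, 0.094, -0.0]
force: [1.5, -4.9, -0.9]
grip_width: 0.489
```

Emit:
arm_command:
  steps: [0,0,-0.1,0,40,0,0,0,0,40]

```text
time_s: 28.28
eef_pos: [479.4, -348.1, 20.0]
ee_rot: [0.002, 0.996, 0.094, 0.001]
force: [1.7, -9.6, -3.2]
grip_width: 0.495
```

Emit:
arm_command:
  steps: [0,0,-0.06,0,40,0,0,0,0,40]

```text
time_s: 28.52
eef_pos: [479.8, -348.9, 17.6]
ee_rot: [0.003, 0.996, 0.094, 0.001]
force: [3.0, -12.3, -1.8]
grip_width: 0.5
```

A sideways force of −12 N suggests the finger linkage is brushing the near wall, so I'll shift inward.

Emit:
arm_command:
  steps: [0.02,-0.1,0,0,40,0.02,-0.1,0,0,40,0,0,0,0,40]

```text
time_s: 28.9
eef_pos: [480.9, -356.2, 16.5]
ee_rot: [-0.0, 0.996, 0.094, -0.0]
force: [-0.8, 1.1, -2.2]
grip_width: 0.492
```

```bash
python3 - <<'E'
from h import *
st();p=capture("wrist");cv2.imwrite("pics/w8.png",p["frame"])
E
```

```text
t 28.9 pos [ 480.9 -356.2   16.5] yyaw -79.3 F [-0.8  1.1 -2.2] grip 0.492 q6 0.55
```

View pics/w8.png

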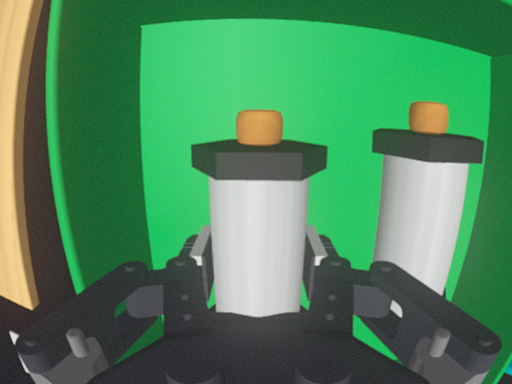

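It is free now: the force dropped to about 1 N. Pin A is clear at (430,180). I'll lower the pin, release it gently and retreat.

Emit:
arm_command:
  steps: [0,0,-0.04,0,40,0,0,0,0,40]

```text
time_s: 29.2
eef_pos: [481.0, -356.0, 16.0]
ee_rot: [0.0, 0.996, 0.094, -0.0]
force: [-4.9, 2.8, 10.1]
grip_width: 0.493
```

Emit:
arm_command:
  steps: [0,0,0,0,57,0,0,0,0,57,0,0,0.3,0,57,0,0,0.8,0,57,0,0,1,0,57]

```text
time_s: 29.82
eef_pos: [480.7, -355.9, 121.4]
ee_rot: [-0.0, 0.996, 0.093, -0.0]
force: [-0.4, -0.2, -0.1]
grip_width: 0.568
```

Emit:
arm_command:
  steps: [0,0,1,0,57,-0.4,0.7,1,0,57,-0.6,0.8,0,0,57,-0.6,0.8,0,0,57,0,0,0,0,57]

```text
time_s: 30.45
eef_pos: [400.3, -239.9, 219.7]
ee_rot: [0.0, 0.996, 0.094, 0.0]
force: [0.2, -0.5, -0.3]
grip_width: 0.568
```

```bash
python3 - <<'E'
from h import *
st();p=capture("top");cv2.imwrite("pics/top3.png",cv2.resize(p["frame"][60:260,40:390],None,fx=2.2,fy=2.2,interpolation=cv2.INTER_CUBIC))
E
```

```text
t 30.45 pos [ 400.3 -239.9  219.7] yyaw -79.2 F [ 0.2 -0.5 -0.3] grip 0.568 q6 0.59
```

View pics/top3.png

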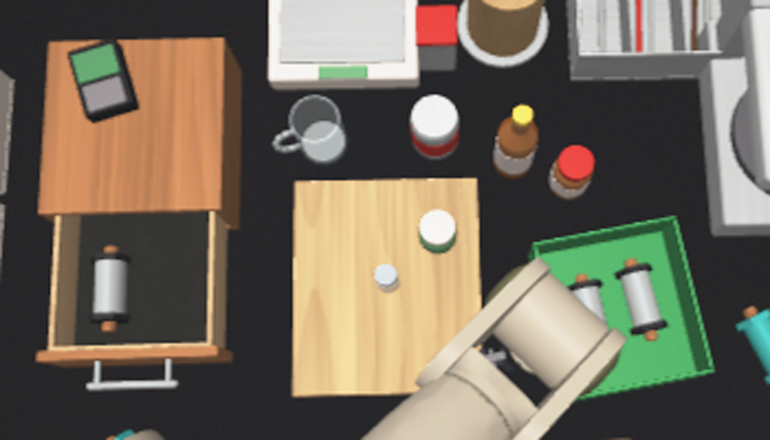

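The top view shows one pin flat in the drawer at (110,288) and two pins side by side in the tub, near (585,300) and (641,298). The drawer is out, and the jars, bottle, mug and can are where they were. I'll hand the job in.

```bash
python3 -c "
from rig import *
print(finish_job())"
```

```text
the job is handed in; nothing more can be done
None
```

The job is done and handed in after about 30 s of robot time; no verdict was reported.

- **Drawer:** I pulled it by the handle until it met the stop, at about 40 N. In the pictures taken afterwards the handle was still at about x = 387 mm. Measured against the cabinet front, that is close to the full 200 mm.
- **Pins:** The one on the board nearest the robot and the drawer weighed about 7.5 N when lifted, so it is solid and lies in the drawer. The other two weighed about 1.5 N each, so they are hollow and lie side by side in the tub. All three were lowered until they touched the floor, then released.
- **Last checks:** The final top view shows the drawer out, the pins lying flat and apart, and the items in view standing where they were. The tool force was near zero with the gripper clear.
- **What disagreed:**
  - While lowering the last pin, the gripper brushed the tub's near wall at about 12 N, so I shifted it inward before setting the pin down.
  - One wrist reading of −3.5 N for that pin did not fit its other readings of −1.1 to −1.4 N, so I took it as noise.
  - In the last picture the arm partly hid that pin. The spatula was not in the picture, so I did not re-check it; the arm went nowhere near it at low height.

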